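# Free a filling pot's quarter-turn cap of unknown hand

### The arm

A 7-joint arm with a two-finger parallel gripper is mounted at the origin on a cart in front of the work surface, level with it; the furniture and walls round the work are solid. World frame = base frame: x ahead of the robot, y to its left, z up, the work surface at z = 0. Lengths are in mm, angles in rad, forces in N, time in s.
With the tool pointing down it reaches from about 400 to 850 mm from the base axis. Payload 4.4 kg.
Tool frame: the origin (TCP) lies between the finger pads; the fingertips stand 19 mm ahead of it and the grasp point (between the pads) is the TCP; z points along the fingers, y is the direction in which the jaws open and shut (so a half turn about z gives the same grasp; the last joint's range is limited). The gripper opens to 94 mm and grips with 3 to 60 N. Pads are 16 mm wide; open, the fingers measure 119 mm over their backs; the gripper's body (75 mm by 177 mm) begins 78 mm behind the grasp point.
Start: joints at [-0.066, 0.628, 0.038, 1.517, -0.027, 0.996, -0.02], TCP at [650.014, 0.027, 224.478] pointing down, gripper open.
Joint ranges: [-3.06, 3.06], [-0.37, 2.12], [-1.25, 1.32], [0.18, 2.47], [-1.1, 4.24], [0.23, 1.98], [-2.94, 2.94]. Speed limits (rad/s): [2.57, 2.57, 3.14, 3.14, 3.14, 3.14, 3.14].

### API

Orientations are given as a unit quaternion [w, x, y, z].
In Python, from cell import sensors, read_camera, job gives the robot as it stands.
- The arm moves only by the tool apply_moves, never from a script. Its argument "deltas" is a list of rows, each a list of 7 numbers: the shift along the world's x, y, z in cm, then the turn, a rotation vector about the world's x, y, z in rad, then the gripper's target within -1 to 1 (shut at 1, half-way at 0, fully open at -1). In form: [[dx, dy, dz, ax, ay, az, fingers], ...]. A call has 1 to 8 rows; each row shifts and turns the commanded pose from where the row before left it; what a row does not reach is not made up. A row lasts 1/12 s, in which the tool goes at most 41.7 mm and 7.16 degrees, less where a joint would pass 70% of its speed; a pose out of reach is approached as far as the arm can. A call with a gripper value outside its range is refused whole. The fingers move at their own pace and stop on an object; the grip force is fixed at half the most. Time passes only in rows, so rows that do not move let the fingers close. It gives the time, the measured TCP pose, the force and the opening at its end, in the units of the state.
- sensors.get_state(): the state, without advancing time (a new reading comes with each control period).
- read_camera(name): name is "scene" or "side" or "wrist"; returns a dict with "img" (400x640x3 uint8, red, green, blue), "mtx" (3x3 intrinsics, pixels), "dist" ([k1, k2, p1, p2, k3] as OpenCV has them; the pictures are not rectified), "R" (3x3) and "t" (3): a world point X has camera coordinates R X + t. Camera axes: x right, y down, z forward; pixel columns grow to the right and rows downward; lengths in mm; the calibration is good to about 2 mm. A picture is of the moment at which its call begins. There is no depth.
- job.finish_job(): hands the job in, once; it reports no verdict.
The state is a dict: "t": time; "qpos": joint angles; "qd": joint speeds; "tau": joint torques, N m; "ee_pos": TCP position; "tcp_rot": TCP orientation; "wrist_force": force on the tool from outside, world axes, zero at the start; "moment": the same for the moment, N m; "width": opening from 0.0 (shut) to 1.0 (fully open).
Only numpy, scipy, OpenCV 4.12 (cv2) and the standard library are available. Lean on these libraries where they do the work, as an engineer would, in place of code of your own. Each camera call takes 0.05 s, during which the arm holds its last target.

### The job

Take the winged cap off the steel filling pot that stands nearest the counter bell. It is a quarter-turn cap and nobody remembers whether this one is left- or right-handed: find out by trying which way it yields, turn it that way until its pointer faces the release mark on that side, then lift it straight out and finish while still holding it level and still above the mouth of its pot, about 8 cm higher than where it sat. Leave the other pot shut, and the bell, the bean dish and the tape roll where they are.

Things in the scene. Friction and masses are not known exactly. Their poses are not given: they have to be found in the camera images.
- pot_a_rim (a point): Pot A, steel, fixed; 80 mm across, neck 62 mm. Point: centre of its mouth, at the rim, 100 mm above the counter; z up. On the neck a long raised bar (shut mark) at the -x side; two pairs of short bars (release marks) 55 deg round z from it to either side. Only one is true; which is hidden and may differ between pots.
- pot_b_rim (a point): Pot B, looks the same as pot A. How a cap behaves (either pot): hidden lugs hold it down (2 mm play). The wrong way it meets a hard stop after 4 to 12 deg; the right way it turns easily to a hard stop about 58 deg from the shut mark, facing the release mark (from 47 deg on), and lifts straight out; the lugs reach 14 mm below the rim.
- cap_a_grip (a point): Wing of the loose cap (about 120 g) on pot A. Point: wing centre, 22 mm above the rim when seated; z up. Wing: black plate, 56 mm long along x, 14 thick along y, 28 high (14 mm above and below the point). Under it a steel disc 68 mm across, 9 mm thick, rests on the rim. Small black pointer on the disc at -x, starting within 4 deg of the shut mark.
- cap_b_grip (a point): Wing of the cap on pot B; cap, point and axes the same as for pot A's cap.
- bell_mid (a point): brass counter bell on a black foot, 64 mm across, 47 mm high, loose; point at its centre, half-way up. It stands 9 to 30 cm from one pot (the one to open) and more than 40 cm from the other.
- dish_mid (a point): white ramekin of roasted beans, 68 mm across, 42 mm high, loose; point at its centre, half-way up. It stands near the pot to be left shut.
- tape_roll: roll of gold tape lying flat, 52 mm across, 18 mm high, loose, behind the work; origin at the centre of its underside.
Mind the look-alikes: they are no part of the job. Leave any pink, purple or turquoise look-alike of the part that bears bell_mid alone.

How it is judged (in metres and radians):
On the way:
1. the cap of the pot nearest the bell is turned, still seated, until its pointer faces the true release mark (at least 45 degrees from the shut mark) (((horizontal distance between pot_a_rim and bell_mid below 0.35 m and angle between the x axis of cap_a_grip and the x axis of pot_a_rim, either way round above 0.79 rad and z of cap_a_grip in the frame of pot_a_rim below 0.027 m) or (horizontal distance between pot_b_rim and bell_mid below 0.35 m and angle between the x axis of cap_b_grip and the x axis of pot_b_rim, either way round above 0.79 rad and z of cap_b_grip in the frame of pot_b_rim below 0.027 m))), for 0.1 s.
At the end, for the whole second after the job is handed in: the cap of the pot nearest the bell is held by the fingers 40 to 150 mm above its seated height, within 30 mm of the pot's axis, level within 0.2 rad, still (under 20 mm/s), and not touching the pot (((horizontal distance between pot_a_rim and bell_mid below 0.35 m and z of cap_a_grip in the frame of pot_a_rim between 0.062 and 0.172 m and horizontal distance between cap_a_grip and pot_a_rim below 0.03 m and angle between cap_a_grip's own z axis and vertical below 0.2 rad and contact force between the fingers and cap_a above 1 N and contact force between cap_a and pot_a below 0.1 N and linear speed of cap_a below 0.02 m/s) or (horizontal distance between pot_b_rim and bell_mid below 0.35 m and z of cap_b_grip in the frame of pot_b_rim between 0.062 and 0.172 m and horizontal distance between cap_b_grip and pot_b_rim below 0.03 m and angle between cap_b_grip's own z axis and vertical below 0.2 rad and contact force between the fingers and cap_b above 1 N and contact force between cap_b and pot_b below 0.1 N and linear speed of cap_b below 0.02 m/s))); the arm keeps its last pose, push and grip.
It fails at once if the other pot's cap is turned more than 20 degrees or lifted 13 mm ((not (horizontal distance between pot_a_rim and bell_mid below 0.35 m) and (angle between the x axis of cap_a_grip and the x axis of pot_a_rim, either way round above 0.35 rad or z of cap_a_grip in the frame of pot_a_rim above 0.035 m)) or (not (horizontal distance between pot_b_rim and bell_mid below 0.35 m) and (angle between the x axis of cap_b_grip and the x axis of pot_b_rim, either way round above 0.35 rad or z of cap_b_grip in the frame of pot_b_rim above 0.035 m))).
It fails at once if the bell, the bean dish or the tape roll is moved more than 30 mm (distance of any of bell_mid, dish_mid, tape_roll from where it was at the start of the episode above 0.03 m).
It also fails if it takes over 54 s, if anything falls off the work surface, if the arm or the gripper's body presses on something with over 40 N, if the wrist force passes 120 N, or if a joint passes its speed limit or range.

## Working session

There is one attempt and no reset: what is moved stays moved. The work goes in short steps, Python scripts to look and compute and a tool call to move; the robot and the scene stay as the last step left them, time stands still between calls to the robot, and variables do not carry over. Pictures are saved under pics/ and viewed, and the job is handed in when it is done.

Besides the shell and the picture viewer there is one more tool, called after "Emit:" by a JSON object that holds its "op" and its "data". apply_moves: Moves the arm, as the interface text tells. Its arguments: {"type":"object","properties":{"deltas":{"type":"array","items":{"type":"array","items":{"type":"number"}}}},"required":["deltas"]}

```bash
mkdir -p pics; ls; python3 - <<'E'
from cell import sensors, read_camera
import cv2,pickle
print(sensors.get_state())
d={}
for n in ["scene","side","wrist"]:
    c=read_camera(n); d[n]=c
    cv2.imwrite(f"pics/{n}0.png",c["img"][:,:,::-1])
    print(n,c["mtx"],c["dist"],-c["R"].T@c["t"])
pickle.dump(d,open("d0.pkl","wb"))
E
```

```text
pics
{'t': 0.0, 'qpos': array([-0.06577575,  0.62934427,  0.03842265,  1.51833114, -0.02701309,
        0.99626772, -0.02002627]), 'qd': array([ 1.27180630e-03, -7.64797961e-04,  8.32677106e-04, -6.96479301e-04,
       -4.60046277e-05, -1.02821929e-05,  9.74539883e-04]), 'tau': array([ 1.05774864e-04, -5.49729431e+01,  1.14371493e+00, -1.86633307e+01,
       -5.21096285e-02,  2.37884105e-02,  1.36332897e-04]), 'ee_pos': array([6.49393209e+02, 2.95349618e-02, 2.23566712e+02]), 'tcp_rot': array([-6.47878525e-04,  7.07121047e-01,  7.07091921e-01, -6.48471931e-04]), 'wrist_force': array([-0.53279934,  0.31795237,  0.03320663]), 'moment': array([ 0.00652688, -0.02333539,  0.01672974]), 'width': 1.0027059910105602}
scene [[487.93777643   0.         334.65647093]
 [  0.         487.93777643 194.0148833 ]
 [  0.           0.           1.        ]] [-0.08295295  0.          0.          0.          0.        ] [-526.37014197 -568.33345797 1137.54016147]
side [[425.96345925   0.         319.38415074]
 [  0.         425.96345925 201.12711724]
 [  0.           0.           1.        ]] [0.00236896 0.         0.         0.         0.        ] [ 471.10759303 1314.82955666  563.81872936]
wrist [[356.71823609   0.         320.55077624]
 [  0.         356.71823609 198.03088394]
 [  0.           0.           1.        ]] [-0.00891122  0.          0.          0.          0.        ] [649.96925293  68.85417029 383.25474257]
```

View pics/scene0.png

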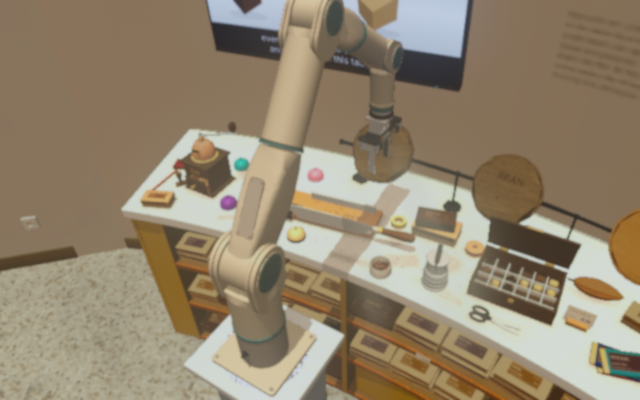

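View pics/side0.png

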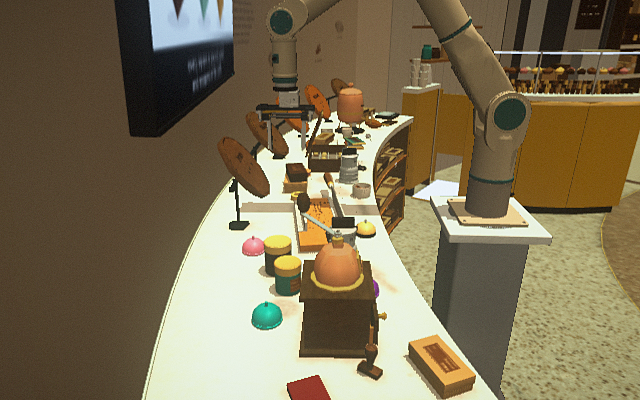

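View pics/wrist0.png

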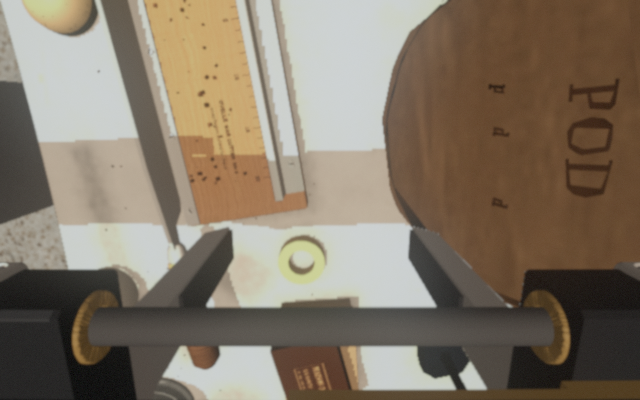

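```bash
cat > h.py <<'E'
import numpy as np,cv2
def ray(c,uv,z):
    p=cv2.undistortPoints(np.array([[uv]],float),c["mtx"],c["dist"])[0,0]
    o=-c["R"].T@c["t"]; d=c["R"].T@np.array([p[0],p[1],1.])
    return o+d*(z-o[2])/d[2]
def proj(c,X):
    r,_=cv2.Rodrigues(c["R"]); return cv2.projectPoints(np.array([X],float),r,c["t"],c["mtx"],c["dist"])[0][0,0]
def crop(c,x0,y0,x1,y1,f,name):
    cv2.imwrite(name,cv2.resize(c["img"][y0:y1,x0:x1,::-1],None,fx=f,fy=f,interpolation=cv2.INTER_CUBIC))
E
python3 - <<'E'
import pickle; from h import *
d=pickle.load(open("d0.pkl","rb"))
print("bell",ray(d["scene"],(297,234),23),ray(d["side"],(366,228),23))
print("dish",ray(d["scene"],(381,267),21))
print("pot far",ray(d["scene"],(437,258),100),ray(d["side"],(348,155),100))
print("pot near",ray(d["side"],(343,224),122))
crop(d["side"],260,130,420,260,5,"pics/side0c.png")
E
```

```text
bell [393.03843367 162.72500108  23.        ] [398.6904284  180.78323966  23.        ]
dish [ 402.93199338 -142.61351248   21.        ]
pot far [ 448.9771125  -297.59132713  100.        ] [ 450.79593894 -325.27938361  100.        ]
pot near [467.0605737  369.03211897 122.        ]
```

View pics/side0c.png

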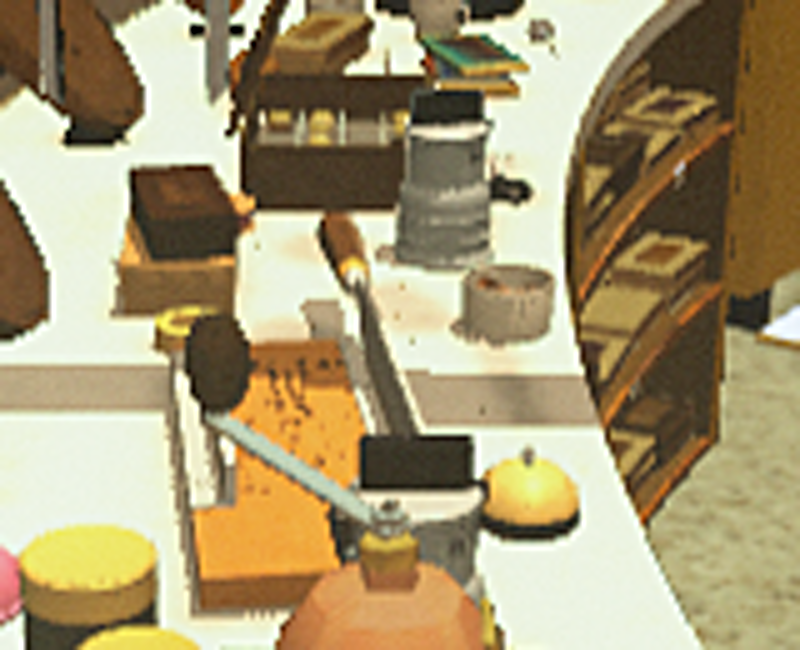

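Emit:
{"op": "apply_moves", "data": {"deltas": [[-2.2,2.5,0.5,0,0,0,-1],[-2.2,2.5,0.5,0,0,0,-1],[-2.2,2.5,0.5,0,0,0,-1],[-2.2,2.5,0.5,0,0,0,-1],[-2.2,2.5,0.5,0,0,0,-1],[-2.2,2.5,0.5,0,0,0,-1],[-2.2,2.5,0.5,0,0,0,-1],[-2.2,2.5,0.5,0,0,0,-1]]}}

```text
t: 0.82
ee_pos: [472.6, 201.0, 264.6]
tcp_rot: [-0.0, 0.707, 0.707, -0.0]
wrist_force: [1.2, 0.5, -0.3]
width: 1.0
```

```bash
python3 - <<'E'
from cell import sensors, read_camera
from h import *
import pickle
s=sensors.get_state(); print(s["ee_pos"],s["tcp_rot"],s["qpos"],s["t"])
d={}
for n in ["scene","wrist"]:
    c=read_camera(n); d[n]=c
    cv2.imwrite(f"pics/{n}1.png",c["img"][:,:,::-1])
pickle.dump(d,open("d1.pkl","wb"))
E
```

```text
[472.59607595 200.97384177 264.60371615] [-7.61236757e-05  7.07150350e-01  7.07063195e-01 -1.24975341e-04] [-0.47133166  0.38514413  0.02039939  1.84190948 -0.00974834  0.91492044
 -0.44660215] 0.8167
```

View pics/wrist1.png

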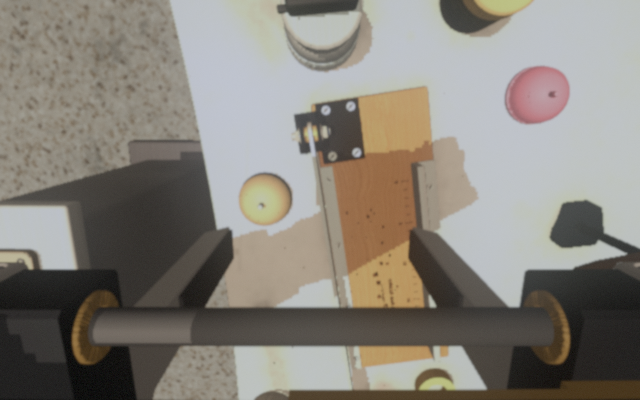

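View pics/scene1.png

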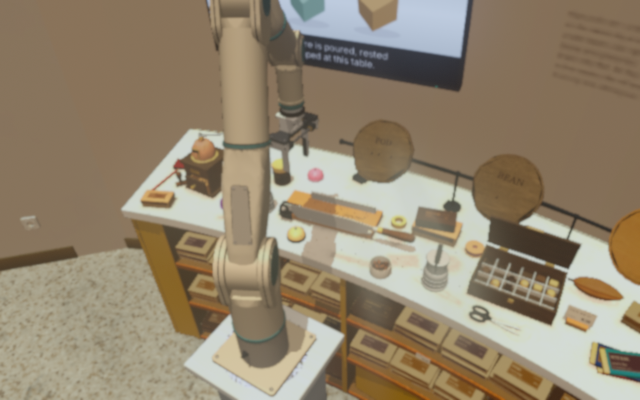

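```bash
python3 - <<'E'
from h import *
import pickle
d=pickle.load(open("d1.pkl","rb"))
c=d["wrist"]; print(-c["R"].T@c["t"])
print("bell",ray(c,(265,199),30)); print("wing",ray(c,(317,4),130)); print("potbase",ray(c,(324,48),30))
E
```

```text
[468.06957681 275.88313589 425.31713487]
bell [404.12773535 177.79391045  30.        ]
wing [463.71112574 354.49055489 130.        ]
potbase [469.75440568 339.55383547  30.        ]
```

```bash
cat >> h.py <<'E'
def tri(c1,p1,c2,p2):
    P=[];
    for c,p in((c1,p1),(c2,p2)):
        P.append(cv2.undistortPoints(np.array([[p]],float),c["mtx"],c["dist"])[0,0])
    M=[np.hstack([c["R"],np.array(c["t"]).reshape(3,1)]) for c in(c1,c2)]
    X=cv2.triangulatePoints(M[0],M[1],P[0],P[1])[:,0]; return X[:3]/X[3]
E
python3 - <<'E'
from h import *
import pickle
d=pickle.load(open("d0.pkl","rb"))
a,b=d["scene"],d["side"]
X=tri(a,(232,127),b,(304,202)); print("ball",X,proj(a,X),proj(b,X))
X=tri(a,(203,134),b,(338,236)); print("knob",X,proj(a,X),proj(b,X))
crop(a,130,110,290,230,5,"pics/gr.png")
E
```

```text
ball [546.30097766 530.61513474 243.54549052] [232.0325022  126.94841359] [304.07856355 202.07470316]
knob [480.83272328 620.27695719 218.50266747] [202.0865062  135.11030603] [335.74403762 234.255406  ]
```

View pics/gr.png

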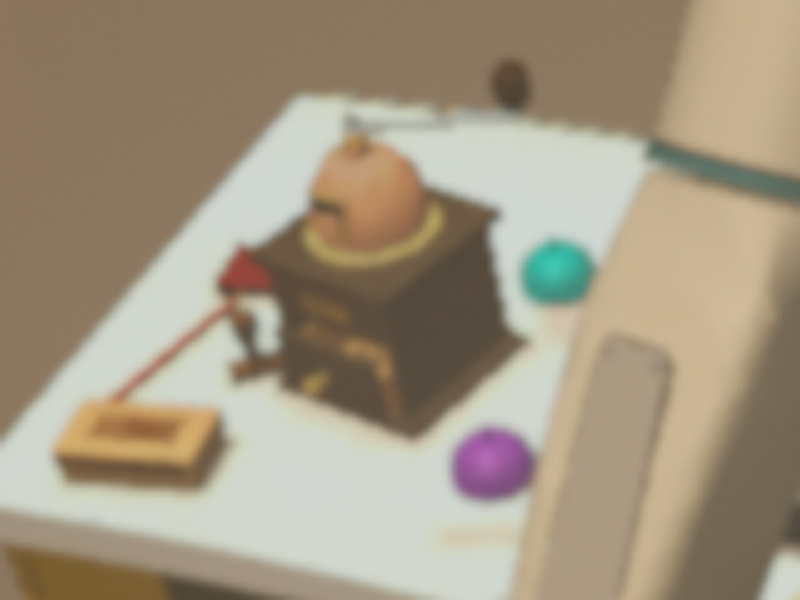

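Emit:
{"op": "apply_moves", "data": {"deltas": [[-0.1,1.2,0,0,0,0.12,-1],[-0.1,1.2,0,0,0,0.12,-1],[-0.1,1.2,0,0,0,0.12,-1],[-0.1,1.2,0,0,0,0.12,-1],[-0.1,1.2,0,0,0,0.12,-1],[-0.1,1.2,0,0,0,0.12,-1],[-0.1,1.2,0,0,0,0.12,-1],[-0.1,1.2,0,0,0,0.12,-1]]}}

```text
t: 1.58
ee_pos: [466.5, 295.7, 264.1]
tcp_rot: [-0.0, 0.298, 0.954, -0.0]
wrist_force: [0.8, 0.2, 0.5]
width: 1.001
```

Emit:
{"op": "apply_moves", "data": {"deltas": [[0,1.0,0,0,0,0.12,-1],[0,1.0,0,0,0,0.12,-1],[0,1.0,0,0,0,0.12,-1],[0,1.0,0,0,0,0.12,-1],[0,1.0,0,0,0,0.13,-1]]}}

```text
t: 2.0
ee_pos: [466.7, 345.6, 264.0]
tcp_rot: [-0.0, 0.001, 1.0, -0.0]
wrist_force: [-0.2, 0.3, 0.4]
width: 1.003
```

```bash
python3 - <<'E'
from cell import sensors, read_camera
from h import *
import pickle
s=sensors.get_state(); print(s["ee_pos"],s["tcp_rot"],s["qpos"],s["t"])
d={}
for n in ["side","wrist","scene"]:
    c=read_camera(n); d[n]=c
    cv2.imwrite(f"pics/{n}2.png",c["img"][:,:,::-1])
pickle.dump(d,open("d2.pkl","wb"))
E
```

```text
[466.7247533  345.57921506 264.04663774] [-1.01852270e-04  5.21420861e-04  9.99999800e-01 -3.43672124e-04] [-0.43106497  0.5088452  -0.39340439  1.65897774  0.22155572  1.01860984
  0.67322798] 2.0
```

View pics/wrist2.png

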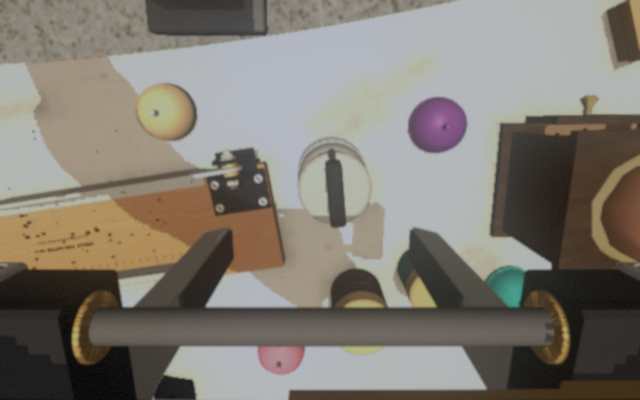

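View pics/side2.png

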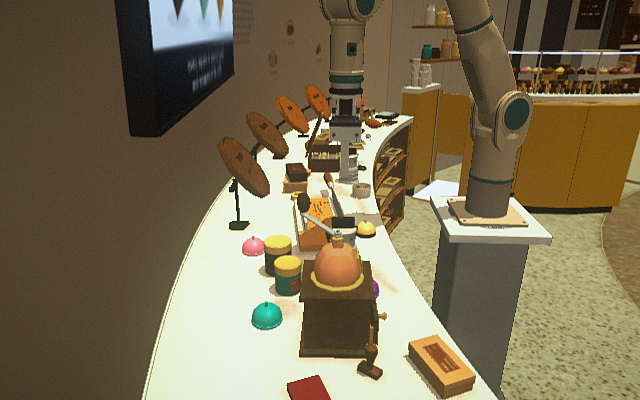

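```bash
python3 - <<'E'
from h import *
import pickle
d=pickle.load(open("d2.pkl","rb"))
c=d["wrist"]; im=c["img"]
print(-c["R"].T@c["t"])
m=(im.max(2)<75).astype(np.uint8); m[:, :290]=0; m[:,385:]=0; m[:140]=0; m[240:]=0
n,l,s,ce=cv2.connectedComponentsWithStats(m)
for i in range(1,n):
    if s[i,4]>50:
        pts=np.argwhere(l==i)[:,::-1].astype(np.float32); r=cv2.minAreaRect(pts); print(s[i],ce[i],r, [ray(c,p,136).round(1) for p in cv2.boxPoints(r)])
print("bell",ray(c,(160,111),40))
crop(c,270,120,400,250,5,"pics/w2c.png")
E
```

```text
[397.02052482 346.55254838 423.65076226]
[327 160  12   7  51] [332.05882353 162.70588235] ((332.3230895996094, 162.58462524414062), (5.457528114318848, 11.411194801330566), 82.87498474121094) [array([437. , 351.8, 136. ]), array([435.8, 361. , 136. ]), array([440.2, 361.6, 136. ]), array([441.4, 352.4, 136. ])]
[329 187  16  39 327] [336.84097859 211.79204893] ((336.2663879394531, 206.43031311035156), (37.84394073486328, 13.489825248718262), 84.80557250976562) [array([459.8, 353.3, 136. ]), array([458.7, 364.4, 136. ]), array([491.3, 368. , 136. ]), array([492.5, 356.6, 136. ])]
bell [399.20878206 179.00634947  40.        ]
```

View pics/w2c.png

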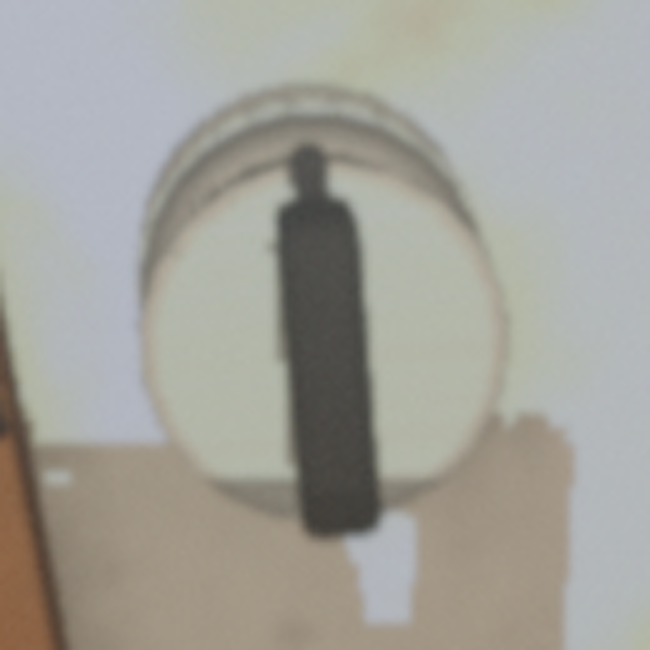

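```bash
python3 - <<'E'
from h import *
import pickle
d=pickle.load(open("d2.pkl","rb"))
c=d["wrist"]
f=lambda u,v:(270+u/5-.4,120+v/5-.4)
a=ray(c,f(321,202),136);b=ray(c,f(341,531),136)
print(a,b,np.linalg.norm(a-b),(a+b)/2,np.arctan2((b-a)[1],(b-a)[0]))
# disc ellipse left/right/top/bottom at z=109
for p in[(143,340),(508,340),(325,160),(325,520)]: print(ray(c,f(*p),109))
E
```

```text
[436.45009209 357.89319455 136.        ] [492.3751475  362.14679335 136.        ] 56.086584187399225 [464.41261979 360.01999395 136.        ] 0.07591275188750908
[465.34707647 327.2264015  109.        ]
[464.9327709  393.09960399 109.        ]
[432.72179523 359.54787    109.        ]
[499.20526882 360.61060497 109.        ]
```

Emit:
{"op": "apply_moves", "data": {"deltas": [[-0.1,0.75,0,0,0,0.038,0],[0,0.7,0,0,0,0.038,0],[0,0,-2,0,0,0,0],[0,0,-2,0,0,0,0],[0,0,-2,0,0,0,0],[0,0,-1,0,0,0,0],[0,0,0,0,0,0,0]]}}

```text
t: 2.73
ee_pos: [463.9, 359.6, 192.3]
tcp_rot: [-0.002, -0.035, 0.999, -0.001]
wrist_force: [-0.3, -1.0, 0.6]
width: 0.539
```

```bash
python3 - <<'E'
from cell import sensors, read_camera
from h import *
s=sensors.get_state(); print(s["ee_pos"],s["tcp_rot"],s["qpos"],s["width"])
c=read_camera("wrist")
cv2.imwrite("pics/w3.png",c["img"][:,:,::-1])
E
```

```text
[463.94617052 359.60078774 192.33527691] [-0.00168429 -0.03531377  0.99937392 -0.00136388] [-0.46232332  0.59980153 -0.38571585  1.72240305  0.2791495   0.87831808
  0.67376926] 0.5393711247281633
```

View pics/w3.png

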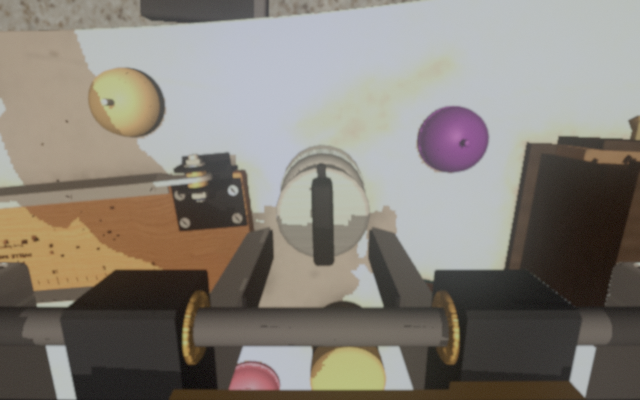

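Emit:
{"op": "apply_moves", "data": {"deltas": [[0.1,0,-1.5,0,0,0,0],[0,0,-1.5,0,0,0,0],[0,0,-1.5,0,0,0,0],[0,0,-1.0,0,0,0,0],[0,0,-0.5,0,0,0,0],[0,0,0,0,0,0,0.3],[0,0,0,0,0,0,0.3]]}}

```text
t: 3.37
ee_pos: [466.4, 361.0, 135.2]
tcp_rot: [0.0, -0.035, 0.999, 0.0]
wrist_force: [0.7, -1.0, 0.2]
width: 0.393
```

Emit:
{"op": "apply_moves", "data": {"deltas": [[0,0,0,0,0,0,1],[0,0,0,0,0,0,1],[0,0,0,0,0,0,1],[0,0,0,0,0,0,1],[0,0,0,0,0,0,1],[0,0,0,0,0,0,1]]}}

```text
t: 3.87
ee_pos: [466.3, 360.8, 135.1]
tcp_rot: [0.0, -0.035, 0.999, 0.0]
wrist_force: [-0.1, -0.2, 4.0]
width: 0.147
```

```bash
python3 - <<'E'
from cell import sensors, read_camera
from h import *
s=sensors.get_state(); print(s["ee_pos"],s["tcp_rot"],s["wrist_force"],s["moment"],s["width"])
c=read_camera("wrist")
cv2.imwrite("pics/w4.png",c["img"][:,:,::-1])
E
```

```text
[466.32143558 360.78938678 135.08490559] [ 4.04102320e-04 -3.50217191e-02  9.99386429e-01  2.84746700e-04] [-0.14089997 -0.16977875  4.04997376] [ 0.0072799   0.03598355 -0.01816606] 0.14688530460025143
```

View pics/w4.png

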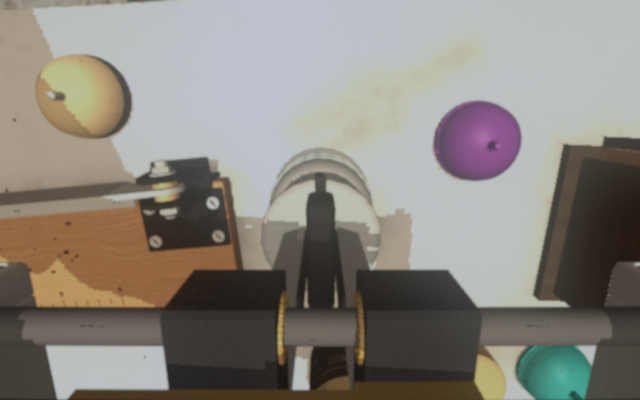

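Emit:
{"op": "apply_moves", "data": {"deltas": [[0,0,0,0,0,0.06,1],[0,0,0,0,0,0.06,1],[0,0,0,0,0,0.06,1],[0,0,0,0,0,0,1]]}}

```text
t: 4.25
ee_pos: [466.5, 360.9, 135.1]
tcp_rot: [0.0, -0.126, 0.992, 0.0]
wrist_force: [-0.9, 0.1, 5.7]
width: 0.146
```

```bash
cat > st.py <<'E'
from cell import sensors
from scipy.spatial.transform import Rotation as R
import numpy as np
s=sensors.get_state(); q=s["tcp_rot"]; y=R.from_quat([q[1],q[2],q[3],q[0]]).apply([1,0,0])
print(s["t"],"pos",s["ee_pos"].round(1),"yaw",round(float(np.arctan2(-y[1],-y[0])),3),"F",s["wrist_force"].round(2),"M",s["moment"].round(3),s["width"].round(3),"q7",s["qpos"][6].round(3))
E
python3 st.py
```

```text
Traceback (most recent call last):
  File "st.py", line 5, in <module>
    print(s["t"],"pos",s["ee_pos"].round(1),"yaw",round(float(np.arctan2(-y[1],-y[0])),3),"F",s["wrist_force"].round(2),"M",s["moment"].round(3),s["width"].round(3),"q7",s["qpos"][6].round(3))
                                                                                                                                                 ^^^^^^^^^^^^^^^^
AttributeError: 'float' object has no attribute 'round'
```

```bash
sed -i 's/s\["width"\].round(3)/round(s["width"],3)/' st.py; python3 st.py; python3 - <<'E'
from cell import read_camera
from h import *
c=read_camera("wrist"); crop(c,220,110,420,300,4,"pics/w5.png")
E
```

```text
4.25 pos [466.5 360.9 135.1] yaw 0.252 F [-0.85  0.09  5.66] M [ 0.053 -0.02  -0.036] 0.146 q7 0.78
```

View pics/w5.png

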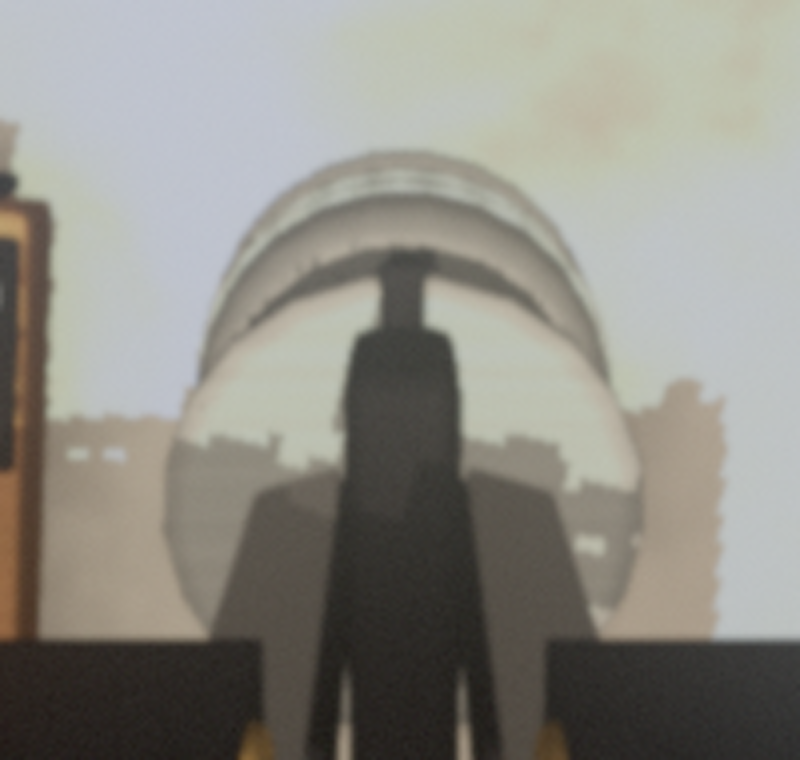

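Emit:
{"op": "apply_moves", "data": {"deltas": [[0,0,0,0,0,0.06,1],[0,0,0,0,0,0.06,1],[0,0,0,0,0,0,1]]}}

```text
t: 4.55
ee_pos: [466.5, 360.9, 135.1]
tcp_rot: [0.0, -0.184, 0.983, 0.001]
wrist_force: [-0.1, 0.1, 5.7]
width: 0.153
```

```bash
python3 st.py
```

```text
4.55 pos [466.5 360.9 135.1] yaw 0.37 F [-0.08  0.14  5.67] M [ 0.112  0.006 -0.737] 0.153 q7 0.872
```

Emit:
{"op": "apply_moves", "data": {"deltas": [[0,0,0,0,0,-0.08,1],[0,0,0,0,0,-0.08,1],[0,0,0,0,0,-0.08,1],[0,0,0,0,0,-0.08,1],[0,0,0,0,0,-0.08,1],[0,0,0,0,0,-0.08,1],[0,0,0,0,0,-0.08,1]]}}

```text
t: 5.13
ee_pos: [466.5, 361.1, 135.0]
tcp_rot: [0.001, 0.097, 0.995, 0.001]
wrist_force: [0.4, 1.7, 3.4]
width: 0.154
```

```bash
python3 st.py; python3 - <<'E'
from cell import read_camera
from h import *
c=read_camera("wrist"); crop(c,220,110,420,300,4,"pics/w6.png")
E
```

```text
5.1333 pos [466.5 361.1 135. ] yaw -0.193 F [0.43 1.66 3.45] M [ 0.054 -0.086  0.058] 0.154 q7 0.434
```

View pics/w6.png

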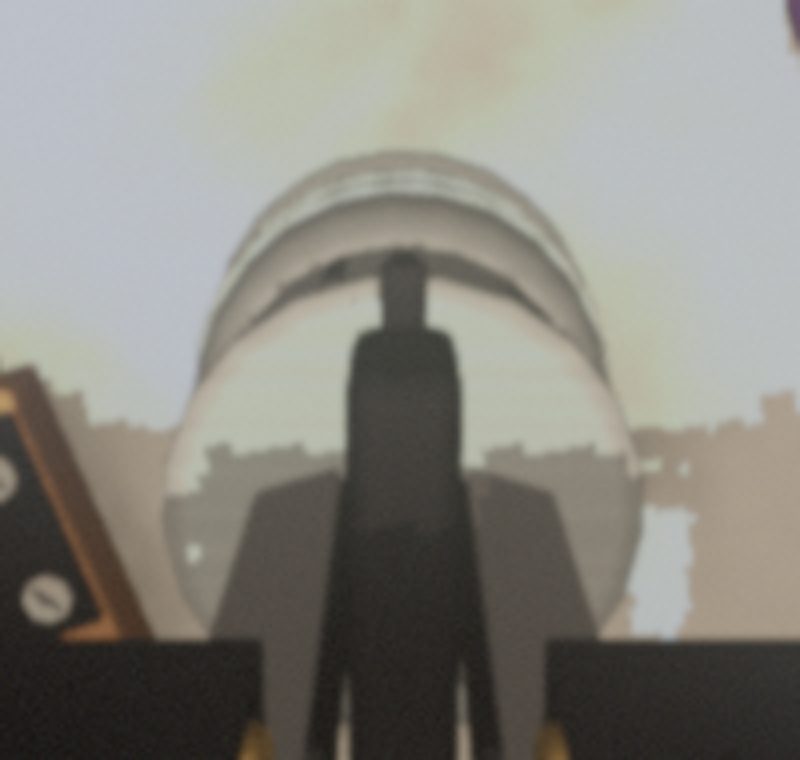

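Emit:
{"op": "apply_moves", "data": {"deltas": [[0,0,0,0,0,-0.09,1],[0,0,0,0,0,-0.09,1],[0,0,0,0,0,-0.09,1],[0,0,0,0,0,-0.09,1],[0,0,0,0,0,-0.09,1],[0,0,0,0,0,-0.09,1],[0,0,0,0,0,-0.09,1],[0,0,0,0,0,0,1]]}}

```text
t: 5.85
ee_pos: [466.5, 361.1, 135.0]
tcp_rot: [0.0, 0.399, 0.917, 0.001]
wrist_force: [0.5, -0.5, 5.3]
width: 0.147
```

```bash
python3 st.py
```

```text
5.85 pos [466.5 361.1 135. ] yaw -0.821 F [ 0.49 -0.46  5.28] M [ 0.04  -0.058 -0.11 ] 0.147 q7 -0.044
```

Emit:
{"op": "apply_moves", "data": {"deltas": [[0,0,0,0,0,-0.05,1],[0,0,0,0,0,-0.05,1],[0,0,0,0,0,0,1],[0,0,0,0,0,0,1]]}}

```text
t: 6.18
ee_pos: [466.4, 361.3, 135.1]
tcp_rot: [0.001, 0.441, 0.897, 0.001]
wrist_force: [1.3, -0.0, 5.4]
width: 0.146
```

```bash
python3 st.py
```

```text
6.1833 pos [466.4 361.3 135.1] yaw -0.914 F [ 1.29 -0.01  5.45] M [ 0.112 -0.081  0.599] 0.146 q7 -0.116
```

Emit:
{"op": "apply_moves", "data": {"deltas": [[0,0,0,0,0,0.02,1],[0,0,0,0,0,0,1]]}}

```text
t: 6.35
ee_pos: [466.5, 361.3, 135.0]
tcp_rot: [0.0, 0.432, 0.902, 0.001]
wrist_force: [-0.4, 1.1, 5.4]
width: 0.145
```

```bash
python3 st.py; python3 - <<'E'
from cell import read_camera
from h import *
c=read_camera("wrist"); cv2.imwrite("pics/w7.png",c["img"][:,:,::-1])
E
```

```text
6.35 pos [466.5 361.3 135. ] yaw -0.894 F [-0.42  1.12  5.43] M [ 0.067 -0.031  0.363] 0.145 q7 -0.1
```

View pics/w7.png

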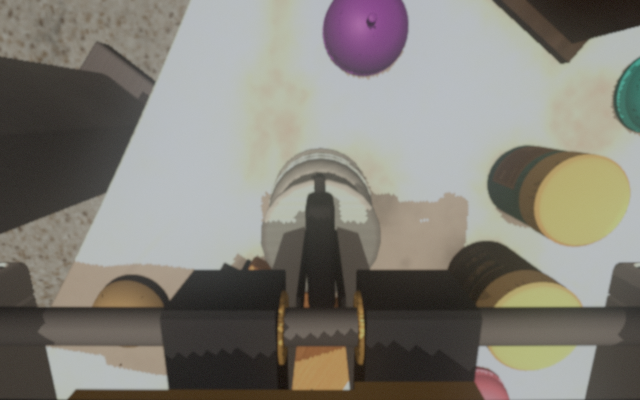

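The pointer at (320,182) is still in line with the fingers, so the cap turned with them and didn't slip. It met the far stop about 57° from where it started. I'll lift gently first.

Emit:
{"op": "apply_moves", "data": {"deltas": [[0,0,0.2,0,0,0,1],[0,0,0.2,0,0,0,1],[0,0,0.2,0,0,0,1],[0,0,0.2,0,0,0,1]]}}

```text
t: 6.73
ee_pos: [466.1, 360.6, 141.7]
tcp_rot: [-0.0, 0.434, 0.901, -0.0]
wrist_force: [-0.3, -0.5, -0.8]
width: 0.145
```

```bash
python3 st.py
```

```text
6.7333 pos [466.1 360.6 141.7] yaw -0.898 F [-0.31 -0.55 -0.85] M [ 0.034 -0.011 -0.   ] 0.145 q7 -0.102
```

Emit:
{"op": "apply_moves", "data": {"deltas": [[0,0,0.5,0,0,0,1],[0,0,1,0,0,0,1],[0,0,1,0,0,0,1],[0,0,1.3,0,0,0,1],[0,0,1.3,0,0,0,1],[0,0,1.2,0,0,0,1],[0,0,0.8,0,0,0,1],[0,0,0.2,0,0,0,1]]}}

```text
t: 7.4
ee_pos: [466.6, 361.0, 217.9]
tcp_rot: [0.001, 0.435, 0.9, 0.001]
wrist_force: [0.1, -0.1, -1.2]
width: 0.14
```

Emit:
{"op": "apply_moves", "data": {"deltas": [[0,0,0,0,0,0,1],[0,0,0,0,0,0,1],[0,0,0,0,0,0,1],[0,0,0,0,0,0,1]]}}

```text
t: 7.73
ee_pos: [465.6, 360.2, 214.8]
tcp_rot: [-0.0, 0.435, 0.9, -0.001]
wrist_force: [-0.5, -0.1, -2.1]
width: 0.143
```

```bash
python3 st.py; python3 - <<'E'
from cell import read_camera
from h import *
c=read_camera("wrist"); cv2.imwrite("pics/w8.png",c["img"][:,:,::-1])
c=read_camera("side"); crop(c,260,130,420,260,5,"pics/s8.png")
E
```

```text
7.7333 pos [465.6 360.2 214.8] yaw -0.9 F [-0.51 -0.09 -2.1 ] M [ 0.035 -0.031 -0.008] 0.143 q7 -0.091
```

View pics/w8.png

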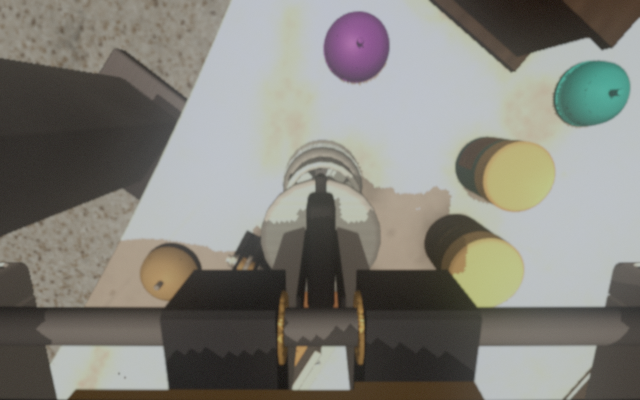

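View pics/s8.png

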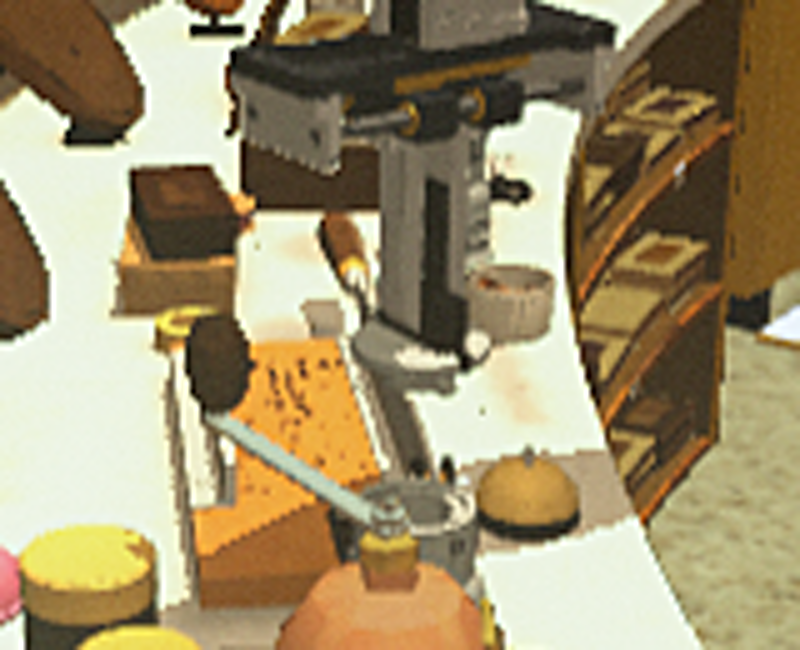

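The cap is out, level, and held above the open pot. It hasn't slipped in the fingers, and the bell and dish are where they were.

```bash
python3 st.py; python3 -c "
from cell import sensors,job
s=sensors.get_state(); print(abs(s['qd']).max())
print(job.finish_job())"
```

```text
7.8333 pos [465.8 360.3 214.9] yaw -0.9 F [-0.11 -0.32 -0.53] M [ 0.024 -0.047  0.023] 0.147 q7 -0.091
0.002513701710377612
the job is handed in; nothing more can be done
None
```

I took the cap off the pot nearest the brass bell and handed the job in at about 7.8 s, still holding the cap above the mouth of its pot. The pot is at about (465, 360) mm, roughly 190 mm from the bell.

- **Finding the direction:** Counter-clockwise seen from above, the cap met a hard stop somewhere between 10° and 17° from where it started, at about 0.74 N m. Clockwise, it turned easily to a stop about 57° from its starting position.
- **Lifting:** I eased off that stop by about 1° and lifted it straight out with no resistance.

**Last checks:**
- The cap was about 80 mm above its seat and about 1 mm from the pot's axis. The tool was level and the arm was practically still.
- The fingers were about 14 mm apart, which matches the wing, and the last pictures show the cap level and clear of the open pot.
- The side picture shows the bell, dish and tape roll where they stood before. I went nowhere near the other pot, but the gripper hides it in that picture.
- Nothing failed. The vertical wrist force read between about -0.5 and -2 N, as expected for a cap of about 1.2 N.

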